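Count along the spice rack and push the tin into the third gap

ROBOT

A 7-joint arm with a two-finger parallel gripper is mounted at the origin on the work surface. World frame = base frame: x ahead of the robot, y to its left, z up, the work surface at z = 0. Lengths are in m, angles in rad, forces in N, time in s.
With the tool pointing down it reaches from about 0.4 to 0.875 m from the base axis. Payload 4.4 kg.
Tool frame: the origin (TCP) lies on the centre line of the jaws, within the pads' length; the fingertips stand 8 mm ahead of it and the grasp point (between the pads) lies 11 mm behind it; z points along the fingers, y is the line along which they close (so a half turn about z gives the same grasp; the last joint's range is limited). The gripper opens to 85 mm and grips with 20 to 120 N. Pads are 22 mm wide; open, the fingers measure 114 mm over their backs; the gripper's body (76 mm by 85 mm) begins 54 mm behind the grasp point. The pads swing forward as they close: fully open they stand 13 mm farther back than shut.
Start: joints at [1.276, 0.628, 0.038, 1.517, -0.027, 0.996, -0.02], TCP at [0.147, -0.633, 0.239] pointing down, gripper open.
Joint ranges: [-3.06, 3.06], [-0.37, 2.12], [-1.25, 1.32], [0.18, 2.47], [-1.1, 4.24], [0.23, 1.98], [-2.94, 2.94]. Speed limits (rad/s): [2.57, 2.57, 3.14, 3.14, 3.14, 3.14, 3.14].

INTERFACE

Orientations are given as a rotation vector (axis times angle).
In Python, from station import manip, solve_ik, optics, close_job gives the robot as it stands. Calls block until the motion is done:
- manip.move_ptp(position, orientation): joint-space move of the TCP to a pose.
- manip.move_straight(position, attitude=None, speed=0.15, force_limit=None): straight line of the TCP; attitude=None keeps the orientation; speed is the mean speed in m/s. With force_limit (N) it stops when the force on the tool has changed by that much, and returns True; else False.
- manip.set_joints(angles): joint-space move.
- manip.grip(opening): finger opening in m; the grip force is fixed at half the most; returns when the fingers have stopped.
- manip.dwell(seconds).
- solve_ik(position, orientation): joint angles nearest the present ones, or None.
- manip.observe(): the state.
- optics.grab_frame(name): name is "scene" or "top" or "wrist"; returns the picture (420x560x3 uint8, red, green, blue); there is no depth.
- optics.calibration(name): a dict with "camera_matrix" (3x3 intrinsics, pixels), "position" and "rotation" of the camera in the world; the wrist camera has in their place "hand_eye" (4x4, takes a point from camera to tool coordinates, whose origin is the TCP and whose axes are the flange's). Camera axes: x right, y down, z forward; pixel columns grow to the right and rows downward; lengths in m; the calibration is good to about 2 mm. A picture is of the moment at which its call begins: read the wrist's pose just before it. calibration takes no time and is no camera call.
A pose or a line that the arm cannot do raises manip.IKError and nothing moves.
- close_job(): hands the job in; it is judged then, once.
The state is a dict: "time_s": time; "qpos": joint angles; "dq": joint speeds; "joint_torque": joint torques, N m; "ee_pos": TCP position; "ee_rot": TCP orientation; "wrist_force": force on the tool from outside, world axes, zero at the start; "ft_torque": the same for the moment, N m; "finger_gap": finger opening in m; "finger_force": force on a finger pad.
Only numpy, scipy, OpenCV 4.12 (cv2) and the standard library are available. Lean on these libraries where they do the work, as an engineer would, in place of code of your own. Each camera call takes 0.05 s, during which the arm holds its last target. There are 200 camera calls.

TASK

With the fingers shut, run a fingertip along the rail of the spice rack from the end beside the arepa toaster, flicking the springy tab of the first, the second and then the third gap in turn and none beyond. Then push the round steel spice tin across the counter into that third gap until it stops against the back wall. Only push the tin, never lift or tip it, leave everything else where it stands, and finish clear of everything.

Things in the scene. Friction and masses are not known exactly. Their poses are not given: they have to be found in the camera images.
- rack: wooden spice rack, fixed, 380 mm long (its y). Origin on the counter at mid-length; +x points into the gaps (away from the robot), +y to the robot's left. Seven upright dividers, 8 mm thick, 36 mm high, at y = 0, +-62, +-124, +-186 mm, from x = -29 (rounded noses) to 45 mm, make six gaps 54 mm wide, centred at y = +-31, +-93, +-155 mm, floorless, open in front and on top.
- rack_back (a point): point on the counter at the foot of the rack's back wall (inner face, rack x = 45 mm), mid-length; axes as the rack's. The back wall closes all gaps and is where a pushed tin stops.
- rack_rail (a point): middle of the top of the rack's level rail, which runs along y on top of the back wall for the whole length: rack x = 49 mm, 42 mm above the counter, 16 mm deep. On it, in the middle of each gap, stands one springy white tab.
- tin: the spice tin: low round brushed-steel tin with lid, loose on the counter in front of the rack, 44 mm in diameter, 28 mm high, about 0.12 kg. Origin at the centre of its underside, z up. When it is home in a gap its centre is at x = 23 mm of the rack.
- toaster: electric arepa toaster, steel lid on a black base, 230 x 190 mm and 104 mm high, with a toggle switch on its side; fixed, beside one end of the rack (either the left or the right end). Origin at the centre of its underside.
- canister: round red plastic canister with a snap latch, 110 mm in diameter, 115 mm high, beside the other end of the rack; stays put. Origin at the centre of its underside.
- tab0 (a joint): springy white tab over the gap at rack y = 155 mm: leaf 14 mm wide (x), 3 mm thick (y), on the rail at rack x = 49 mm, foot 42, top 70 mm above the counter. Hinged sideways at its foot: 0 upright, positive leans to rack -y, limits +-1.3 rad. 1.5 N at the top bends it 0.7 rad; a fingertip passing 6 to 10 mm below its top bends it 0.65 to 0.9 rad, then it springs upright.
- tab1 (a joint): springy white tab over the gap at rack y = 93 mm: leaf 14 mm wide (x), 3 mm thick (y), on the rail at rack x = 49 mm, foot 42, top 70 mm above the counter. Hinged sideways at its foot: 0 upright, positive leans to rack -y, limits +-1.3 rad. 1.5 N at the top bends it 0.7 rad; a fingertip passing 6 to 10 mm below its top bends it 0.65 to 0.9 rad, then it springs upright.
- tab2 (a joint): springy white tab over the gap at rack y = 31 mm: leaf 14 mm wide (x), 3 mm thick (y), on the rail at rack x = 49 mm, foot 42, top 70 mm above the counter. Hinged sideways at its foot: 0 upright, positive leans to rack -y, limits +-1.3 rad. 1.5 N at the top bends it 0.7 rad; a fingertip passing 6 to 10 mm below its top bends it 0.65 to 0.9 rad, then it springs upright.
- tab3 (a joint): springy white tab over the gap at rack y = -31 mm: leaf 14 mm wide (x), 3 mm thick (y), on the rail at rack x = 49 mm, foot 42, top 70 mm above the counter. Hinged sideways at its foot: 0 upright, positive leans to rack -y, limits +-1.3 rad. 1.5 N at the top bends it 0.7 rad; a fingertip passing 6 to 10 mm below its top bends it 0.65 to 0.9 rad, then it springs upright.
- tab4 (a joint): springy white tab over the gap at rack y = -93 mm: leaf 14 mm wide (x), 3 mm thick (y), on the rail at rack x = 49 mm, foot 42, top 70 mm above the counter. Hinged sideways at its foot: 0 upright, positive leans to rack -y, limits +-1.3 rad. 1.5 N at the top bends it 0.7 rad; a fingertip passing 6 to 10 mm below its top bends it 0.65 to 0.9 rad, then it springs upright.
- tab5 (a joint): springy white tab over the gap at rack y = -155 mm: leaf 14 mm wide (x), 3 mm thick (y), on the rail at rack x = 49 mm, foot 42, top 70 mm above the counter. Hinged sideways at its foot: 0 upright, positive leans to rack -y, limits +-1.3 rad. 1.5 N at the top bends it 0.7 rad; a fingertip passing 6 to 10 mm below its top bends it 0.65 to 0.9 rad, then it springs upright.
- jar_a: amber glass jar, 40 mm in diameter, 44 mm high, standing in the rack's gap at y = 155 mm; stays put. Origin at the centre of its underside.
- jar_b: amber glass jar, 40 mm in diameter, 44 mm high, standing in the rack's gap at y = -93 mm; stays put. Origin at the centre of its underside.
- trivet: slatted round wooden trivet, 170 mm in diameter, 16 mm thick, on the left; stays put. Origin at the centre of its underside.
- butter_keeper: white ceramic butter keeper, 100 mm in diameter, 76 mm high, on the trivet; stays put. Origin at the centre of its underside.
- fork_a: steel fork, 185 mm long, flat on the counter on the right; stays put. Origin at the centre of its underside.
- fork_b: steel fork, 185 mm long, flat on the counter on the right; stays put. Origin at the centre of its underside.

How it is judged:
On the way, in this order (a step that is already met when the one before it is completed fails the run):
1. the tab of the first gap from the toaster's end is flicked (bent over 0.3 rad) (((y of toaster in the frame of rack above 0 m and (value of joint tab0 above 0.3 rad or value of joint tab0 below -0.3 rad)) or (y of toaster in the frame of rack below 0 m and (value of joint tab5 above 0.3 rad or value of joint tab5 below -0.3 rad)))).
2. the tab of the second gap from the toaster's end is flicked (bent over 0.3 rad) (((y of toaster in the frame of rack above 0 m and (value of joint tab1 above 0.3 rad or value of joint tab1 below -0.3 rad)) or (y of toaster in the frame of rack below 0 m and (value of joint tab4 above 0.3 rad or value of joint tab4 below -0.3 rad)))).
3. the tab of the third gap from the toaster's end is flicked (bent over 0.3 rad) (((y of toaster in the frame of rack above 0 m and (value of joint tab2 above 0.3 rad or value of joint tab2 below -0.3 rad)) or (y of toaster in the frame of rack below 0 m and (value of joint tab3 above 0.3 rad or value of joint tab3 below -0.3 rad)))).
4. the tin is home in the third gap (x of tin in the frame of rack above 0.016 m and height (world z) of tin below 0.004 m and angle between tin's own z axis and vertical below 0.1 rad and ((y of toaster in the frame of rack above 0 m and y of tin in the frame of rack between 0.019 and 0.043 m) or (y of toaster in the frame of rack below 0 m and y of tin in the frame of rack between -0.043 and -0.019 m))), for 0.2 s.
At the end, for the whole second after the job is handed in: The tin stands upright on the counter, at rest, in the third gap from the toaster's end, within 7 mm of touching the back wall; all tabs are upright again (within 0.15 rad); jars, butter keeper, trivet, forks and canister are within 20 mm of where they stood (all of step 4 and linear speed of tin below 0.01 m/s and not (value of joint tab0 above 0.15 rad or value of joint tab0 below -0.15 rad) and not (value of joint tab1 above 0.15 rad or value of joint tab1 below -0.15 rad) and not (value of joint tab2 above 0.15 rad or value of joint tab2 below -0.15 rad) and not (value of joint tab3 above 0.15 rad or value of joint tab3 below -0.15 rad) and not (value of joint tab4 above 0.15 rad or value of joint tab4 below -0.15 rad) and not (value of joint tab5 above 0.15 rad or value of joint tab5 below -0.15 rad) and distance of each of jar_a, jar_b, butter_keeper, trivet, fork_a, fork_b, canister from where it was at the start of the episode below 0.02 m).
It fails at once if a tab beyond the third is flicked (over 0.3 rad) ((y of toaster in the frame of rack above 0 m and ((value of joint tab3 above 0.3 rad or value of joint tab3 below -0.3 rad) or (value of joint tab4 above 0.3 rad or value of joint tab4 below -0.3 rad) or (value of joint tab5 above 0.3 rad or value of joint tab5 below -0.3 rad))) or (y of toaster in the frame of rack below 0 m and ((value of joint tab2 above 0.3 rad or value of joint tab2 below -0.3 rad) or (value of joint tab1 above 0.3 rad or value of joint tab1 below -0.3 rad) or (value of joint tab0 above 0.3 rad or value of joint tab0 below -0.3 rad)))).
It fails at once if the tin is lifted over 8 mm off the counter (height (world z) of tin above 0.008 m).
It fails at once if the tin is tipped over 0.35 rad (angle between tin's own z axis and vertical above 0.35 rad).
It fails at once if a bystander is moved more than 20 mm (distance of any of jar_a, jar_b, butter_keeper, trivet, fork_a, fork_b, canister from where it was at the start of the episode above 0.02 m).
It also fails if it takes over 67 s, if anything falls off the work surface, if the arm or the gripper's body presses on something with over 40 N, if the wrist force passes 120 N, or if a joint passes its speed limit or range.

## Working session

There is one attempt and no reset: what is moved stays moved. The work goes in short steps, each a Python script; the robot and the scene stay as the last script left them, time stands still between calls to the robot, and variables do not carry over. Pictures are saved under pics/ and viewed, at most 10 in all, crops included, and the job is handed in when it is done.

```bash
mkdir -p pics; ls; python3 - <<'E'
from station import manip, optics
import cv2, numpy as np
np.set_printoptions(precision=4,suppress=True)
for n in ["top","scene"]:
    cv2.imwrite(f"pics/{n}0.png", optics.grab_frame(n)[:,:,::-1]); print(n,optics.calibration(n))
print(optics.calibration("wrist")); print(manip.observe())
E
```

```text
pics
top {'camera_matrix': array([[410.6796,   0.    , 275.8111],
       [  0.    , 410.6796, 209.1364],
       [  0.    ,   0.    ,   1.    ]]), 'position': array([ 0.2695, -0.0213,  0.996 ]), 'rotation': array([-2.2151,  1.9462, -0.2351])}
scene {'camera_matrix': array([[468.8893,   0.    , 274.1004],
       [  0.    , 468.8893, 210.1824],
       [  0.    ,   0.    ,   1.    ]]), 'position': array([1.1522, 0.5838, 1.107 ]), 'rotation': array([-1.1497, -2.4608,  0.9092])}
{'camera_matrix': array([[344.7285,   0.    , 278.6639],
       [  0.    , 344.7285, 206.7447],
       [  0.    ,   0.    ,   1.    ]]), 'hand_eye': array([[ 0.0003, -0.9462, -0.3235,  0.0838],
       [ 1.    ,  0.0005, -0.0006,  0.001 ],
       [ 0.0007, -0.3235,  0.9462, -0.1348],
       [ 0.    ,  0.    ,  0.    ,  1.    ]])}
{'time_s': 0.1, 'qpos': array([ 1.2762,  0.6292,  0.0384,  1.5183, -0.027 ,  0.9963, -0.02  ]), 'dq': array([-0.0009, -0.0032, -0.0015, -0.0022, -0.0018, -0.0017,  0.0002]), 'joint_torque': array([  0.0038, -56.4532,   1.2308, -19.3972,   0.0113,   0.0054,
        -0.    ]), 'ee_pos': array([ 0.1473, -0.6325,  0.2385]), 'ee_rot': array([-3.1194, -0.3584,  0.0003]), 'wrist_force': array([ 0.412 , -0.9088,  0.4138]), 'ft_torque': array([0.0711, 0.005 , 0.007 ]), 'finger_force': 0.0, 'finger_gap': 0.08509743175973511}
```

View pics/top0.png

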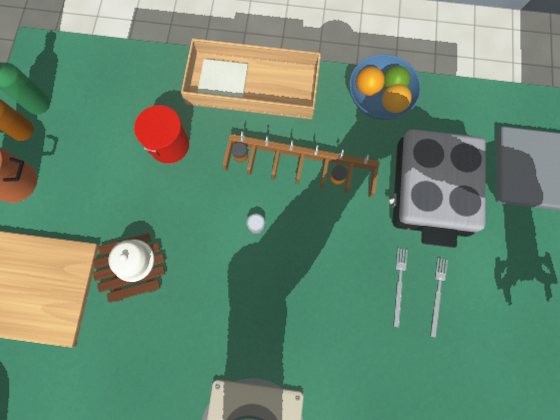

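View pics/scene0.png

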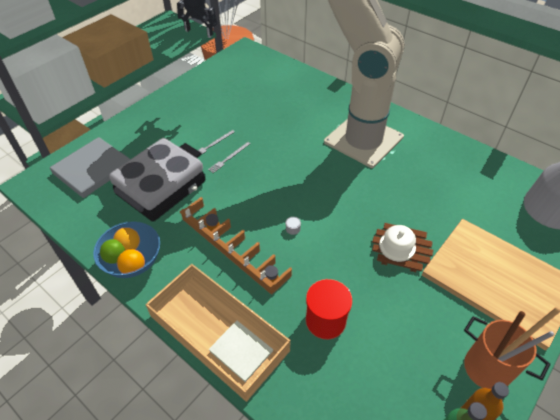

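The top view shows the toaster at (440,185), at the −y end of the rack. That makes the first three tabs tab5, tab4 and tab3. The rail runs from about (231,137) to (377,163), the tin is at (256,223), and the jars are at (240,151) and (339,174). In the scene view the tin is at (293,226) and the rack runs from (185,208) to (285,285).

```bash
cat > h.py <<'E'
import cv2, numpy as np
from scipy.spatial.transform import Rotation as R
from station import manip, optics, solve_ik
np.set_printoptions(precision=4,suppress=True)
def ray(cal,px):
    K=cal["camera_matrix"]; d=np.linalg.inv(K)@np.array([px[0],px[1],1.])
    if "hand_eye" in cal: raise ValueError
    return cal["position"], R.from_rotvec(cal["rotation"]).as_matrix()@d
def onplane(cal,px,z):
    o,d=ray(cal,px); return o+d*(z-o[2])/d[2]
def proj(cal,p):
    c=R.from_rotvec(cal["rotation"]).inv().apply(np.asarray(p)-cal["position"])
    return (c@cal["camera_matrix"].T)[...,:2]/c[...,2:]
def wristcal(st):
    c=optics.calibration("wrist"); M=np.eye(4)
    M[:3,:3]=R.from_rotvec(st["ee_rot"]).as_matrix(); M[:3,3]=st["ee_pos"]
    T=M@c["hand_eye"]
    return dict(camera_matrix=c["camera_matrix"],position=T[:3,3],rotation=R.from_matrix(T[:3,:3]).as_rotvec())
E
python3 - <<'E'
from h import *
im={n:cv2.imread(f"pics/{n}0.png") for n in("top","scene")}
a=cv2.resize(im["top"][120:240,215:385],None,fx=4.5,fy=4.5,interpolation=cv2.INTER_CUBIC)
cv2.imwrite("pics/topc.png",a[:600])
cv2.imwrite("pics/scenec.png",cv2.resize(im["scene"][190:300,175:310],None,fx=5.4,fy=5.4,interpolation=cv2.INTER_CUBIC)[:600])
ct=optics.calibration("top"); cs=optics.calibration("scene")
for p in[(231,137),(377,163)]: print(onplane(ct,p,.042))
# wood mask in top
hsv=cv2.cvtColor(im["top"],cv2.COLOR_BGR2HSV)
roi=np.zeros(hsv.shape[:2],np.uint8); roi[125:200,218:385]=1
m=((hsv[...,0]>3)&(hsv[...,0]<22)&(hsv[...,1]>120)&(hsv[...,2]>110)&(roi>0))
ys,xs=np.nonzero(m); print(len(xs),xs.min(),xs.max(),ys.min(),ys.max())
for n,rc in(("top",(125,170,225,385)),("scene",(195,290,180,290))):
    h=cv2.cvtColor(im[n],cv2.COLOR_BGR2HSV); w=np.zeros(h.shape[:2],np.uint8)
    r0,r1,c0,c1=rc; s=h[r0:r1,c0:c1]; w[r0:r1,c0:c1]=((s[...,1]<70)&(s[...,2]>140))
    k,_,st,ce=cv2.connectedComponentsWithStats(w); print(n,[(tuple(x),c.round(1).tolist()) for x,c in zip(st[1:].tolist(),ce[1:])])
E
```

```text
[0.6736 0.1464 0.042 ]
[ 0.6515 -0.2207  0.042 ]
1412 223 376 135 196
top [((241, 132, 3, 10, 25), [241.8, 136.8]), ((265, 137, 4, 9, 26), [266.3, 141.4]), ((289, 141, 4, 10, 26), [291.0, 145.9]), ((314, 145, 4, 11, 26), [315.8, 150.5]), ((340, 150, 4, 8, 13), [341.7, 153.2])]
scene [((197, 197, 3, 3, 3), [198.0, 198.0]), ((202, 197, 1, 1, 1), [202.0, 197.0]), ((195, 200, 1, 1, 1), [195.0, 200.0]), ((192, 202, 1, 1, 1), [192.0, 202.0]), ((285, 218, 5, 10, 37), [287.5, 222.5]), ((199, 220, 4, 4, 11), [200.5, 221.2]), ((200, 225, 1, 2, 2), [200.0, 225.5]), ((203, 227, 1, 1, 1), [203.0, 227.0]), ((213, 231, 5, 8, 16), [214.9, 233.8]), ((235, 235, 1, 1, 1), [235.0, 235.0]), ((232, 237, 1, 1, 1), [232.0, 237.0]), ((221, 239, 2, 2, 2), [221.5, 239.5]), ((227, 241, 1, 1, 1), [227.0, 241.0]), ((225, 242, 1, 1, 1), [225.0, 242.0]), ((256, 242, 1, 1, 1), [256.0, 242.0]), ((259, 242, 1, 1, 1), [259.0, 242.0]), ((229, 244, 4, 9, 17), [229.9, 247.1]), ((249, 245, 4, 4, 4), [250.5, 246.5]), ((254, 244, 1, 1, 1), [254.0, 244.0]), ((232, 249, 3, 2, 4), [232.8, 249.8]), ((245, 250, 2, 2, 2), [245.5, 250.5]), ((238, 253, 2, 2, 2), [238.5, 253.5]), ((272, 254, 1, 1, 1), [272.0, 254.0]), ((244, 257, 9, 9, 26), [246.7, 260.8]), ((264, 260, 2, 2, 2), [264.5, 260.5]), ((188, 264, 3, 3, 3), [189.0, 265.0]), ((192, 264, 4, 3, 4), [193.5, 264.8]), ((180, 267, 7, 7, 7), [183.0, 270.0]), ((197, 267, 8, 7, 8), [200.5, 269.9]), ((257, 266, 2, 2, 2), [257.5, 266.5]), ((289, 267, 1, 1, 1), [289.0, 267.0]), ((260, 270, 5, 9, 19), [262.1, 273.3]), ((284, 270, 2, 2, 2), [284.5, 270.5]), ((206, 274, 7, 6, 7), [209.0, 276.4]), ((264, 276, 1, 1, 1), [264.0, 276.0]), ((215, 281, 2, 2, 2), [215.5, 281.5]), ((219, 284, 7, 6, 7), [222.0, 286.6])]
```

View pics/topc.png

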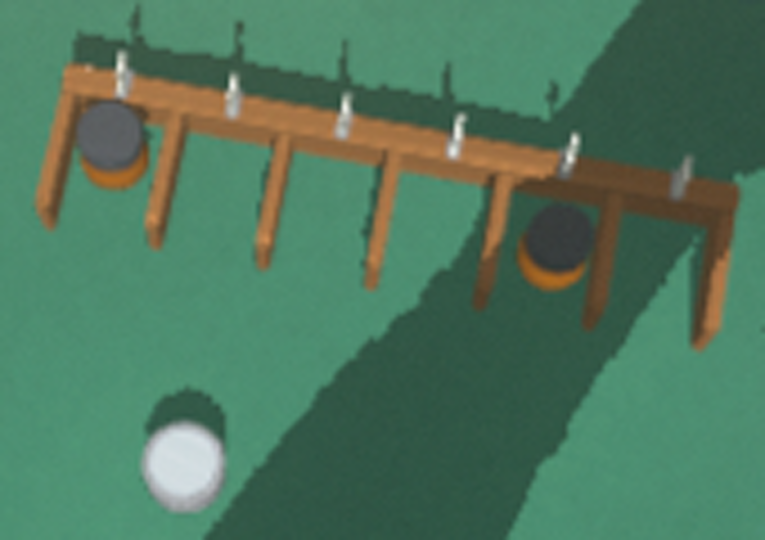

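View pics/scenec.png

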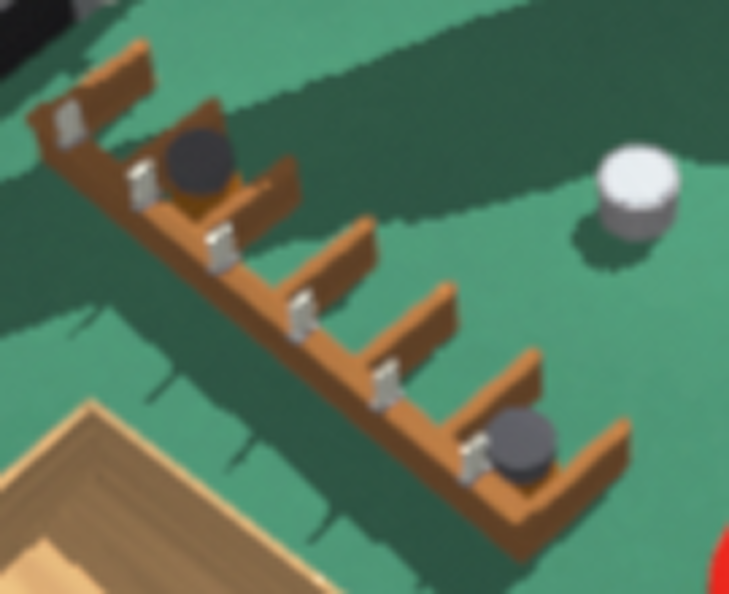

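The top crop shows the tabs on the rail at crop (123,74), (234,96), (345,116), (457,135), (570,154) and (682,178), with the tin lid at (184,458). The scene crop has the same tabs from (475,458) to (70,124), with the lid at (638,176). I'll triangulate these.

```bash
python3 - <<'E'
from h import *
ct=optics.calibration("top"); cs=optics.calibration("scene")
T=np.array([(123,74),(234,96),(345,116),(457,135),(570,154),(682,178),(184,458)],float); T=(T+.5)/4.5-.5+[215,120]
S=np.array([(475,458),(386,385),(303,316),(221,248),(143,185),(70,124),(638,176)],float); S=(S+.5)/5.4-.5+[175,190]
def tri(a,b):
    A=[];B=[]
    for o,d in(ray(ct,a),ray(cs,b)):
        d=d/np.linalg.norm(d);P=np.eye(3)-np.outer(d,d);A.append(P);B.append(P@o)
    return np.linalg.lstsq(np.vstack(A),np.hstack(B),rcond=None)[0]
zs=[.056]*6+[.028]
P=[]
for a,b,z in zip(T,S,zs):
    p,q=onplane(ct,a,z),onplane(cs,b,z); print(tri(a,b),p[:2],q[:2],(p-q)[:2]*1e3); P.append((p+q)[:2]/2)
P=np.array(P); ys=np.array([155,93,31,-31,-93,-155])/1e3
for src in(0,):
    u=np.polyfit(ys,P[:6],1); print("slope",u[0],np.linalg.norm(u[0]),"mid",u[1], "resid",(P[:6]-np.outer(ys,u[0])-u[1])*1e3)
yaw=np.arctan2(-u[0][0],u[0][1]); ex=np.array([np.cos(yaw),np.sin(yaw)]); ey=np.array([-ex[1],ex[0]])
org=u[1]-.049*ex; print("yaw",yaw,"rack",org); t=P[6]-org; print("tin rack",t@ex,t@ey)
# check: divider noses project
for y in(.186,0,-.186):
    w=np.r_[org-.029*ex+y*ey,.036]; print((proj(ct,w)-[215,120])*4.5,(proj(cs,w)-[175,190])*5.4)
w=np.r_[org+.049*ex-.19*ey,.042];print((proj(ct,w)-[215,120])*4.5,(proj(cs,w)-[175,190])*5.4)
E
```

```text
[0.6733 0.1179 0.0561] [0.6736 0.1175] [0.673  0.1184] [ 0.6689 -0.8226]
[0.6688 0.0556 0.0552] [0.6686 0.0554] [0.6692 0.0561] [-0.5739 -0.701 ]
[ 0.6648 -0.0058  0.0552] [ 0.6647 -0.0061] [ 0.665  -0.0049] [-0.3043 -1.21  ]
[ 0.6612 -0.0677  0.0566] [ 0.6615 -0.0678] [ 0.6609 -0.0679] [0.6906 0.0655]
[ 0.658  -0.1294  0.0568] [ 0.6584 -0.1297] [ 0.6575 -0.1296] [ 0.9459 -0.0878]
[ 0.6528 -0.1912  0.0553] [ 0.6524 -0.1909] [ 0.6532 -0.1909] [-0.8103 -0.0651]
[0.4696 0.0566 0.0309] [0.4706 0.0563] [0.4674 0.0557] [3.1173 0.6098]
slope [0.0639 0.9967] 0.9987657743216767 mid [ 0.6632 -0.0367] resid [[ 0.2142  0.1593]
 [-0.2483 -0.2104]
 [-0.2756  0.2728]
 [ 0.0041 -0.2549]
 [ 0.7407 -0.2639]
 [-0.4351  0.297 ]]
yaw -0.0640591306839191 rack [ 0.6143 -0.0336]
tin rack -0.1507176010546015 0.08007329735461896
[ 38.1384 207.3258] [626.7423 416.9029]
[371.1046 269.1248] [370.6032 215.8898]
[710.0548 332.0345] [144.5956  38.5233]
[739.2988 195.6581] [ 30.8211 104.3551]
```

Both views agree to about 1 mm. The tab spacing comes out at 0.999 of nominal and the heights at 55–57 mm against 56 mm. Next I'll check the clearance to the toaster and the IK for all poses, then do the sweep.

```bash
cat >> h.py <<'E'
YAW=-0.06406; ORG=np.array([.6143,-.0336]); EX=np.array([np.cos(YAW),np.sin(YAW)]); EY=np.array([-EX[1],EX[0]])
def W(x,y,z): return np.r_[ORG+x*EX+y*EY,z]
def toR(p): d=np.asarray(p)[:2]-ORG; return np.array([d@EX,d@EY])
def down(phi): return (R.from_euler('z',YAW+phi)*R.from_euler('x',np.pi)).as_rotvec()
E
python3 - <<'E'
from h import *
ct=optics.calibration("top")
for p in[(404,133),(400,210),(392,200)]: print(p,toR(onplane(ct,p,.104)),toR(onplane(ct,p,.06)))
for a in [(.049,-.185,.12,0),(.049,-.185,.07,0),(.049,.006,.07,0),(-.151,.14,.12,np.pi/2),(-.151,.14,.016,-np.pi/2),(-.151,.14,.016,np.pi/2),(-.151,.0,.016,-np.pi/2),(-.2,-.031,.1,0),(-.2,-.031,.016,0),(-.01,-.031,.016,0)]:
    print(a,solve_ik(W(*a[:3]),down(a[3])))
E
```

```text
(404, 133) [ 0.1096 -0.225 ] [ 0.132  -0.2357]
(400, 210) [-0.0771 -0.2383] [-0.0639 -0.2496]
(392, 200) [-0.0575 -0.2179] [-0.0434 -0.2281]
(0.049, -0.185, 0.12, 0) [ 0.2289  0.816   0.1046  1.5034 -0.1035  0.8276 -1.264 ]
(0.049, -0.185, 0.07, 0) [ 0.2229  0.8804  0.1154  1.5272 -0.1318  0.7416 -1.2408]
(0.049, 0.006, 0.07, 0) [-0.072   0.8538  0.1326  1.6024 -0.1561  0.6958 -1.4992]
(-0.151, 0.14, 0.12, 1.5707963267948966) [-0.0887  0.6026 -0.3049  2.0703  0.3514  0.5172 -0.7149]
(-0.151, 0.14, 0.016, -1.5707963267948966) [-0.6043  0.8553  0.4705  2.126  -1.0358  0.4091 -2.4907]
(-0.151, 0.14, 0.016, 1.5707963267948966) [-0.3127  0.7908  0.022   2.1181 -0.0676  0.2334 -0.2955]
(-0.151, 0.0, 0.016, -1.5707963267948966) [ 0.6424  1.0622 -1.0633  2.1591  1.3523  0.8977  1.7721]
(-0.2, -0.031, 0.1, 0) [-0.0132  0.5737  0.1003  2.2725 -0.1834  0.3025 -1.3885]
(-0.2, -0.031, 0.016, 0) [ 0.2862  0.7844 -0.3345  2.2978  1.2181  0.2497 -2.7976]
(-0.01, -0.031, 0.016, 0) [-0.0212  0.8769  0.1311  1.7904 -0.2159  0.4882 -1.3806]
```

```bash
python3 - <<'E'
from h import *
o=down(0)
manip.grip(0.0)
manip.move_ptp(W(.049,-.188,.16),o)
s=manip.observe(); print(s["time_s"],s["finger_gap"],toR(s["ee_pos"]),s["ee_pos"][2])
manip.move_straight(W(.049,-.188,.07),o,speed=.1)
s=manip.observe(); print(s["time_s"],toR(s["ee_pos"]),s["ee_pos"][2],s["wrist_force"])
for y in(-.124,-.062,.006):
    manip.move_straight(W(.049,y,.07),o,speed=.05)
    s=manip.observe(); print(s["time_s"],toR(s["ee_pos"]),s["ee_pos"][2],s["wrist_force"])
    if y!=.006:
        pass
cv2.imwrite("pics/scene1.png",cv2.resize(optics.grab_frame("scene")[150:310,140:340,::-1],None,fx=3.5,fy=3.5,interpolation=cv2.INTER_CUBIC))
E
```

```text
3.1917 2.3794299032534465e-05 [ 0.0485 -0.1899] 0.16020824236982395
4.2417 [ 0.0497 -0.1882] 0.07077789773947397 [ 0.7018 -0.7718 -0.4396]
5.675 [ 0.0489 -0.1245] 0.069912962468089 [ 0.1838 -0.2389  1.4209]
7.0667 [ 0.0489 -0.0625] 0.06993532455793183 [-0.4843  0.5351 -0.1781]
8.575 [0.049  0.0054] 0.06998873128788602 [-1.4373 -0.4073 -0.2407]
```

View pics/scene1.png

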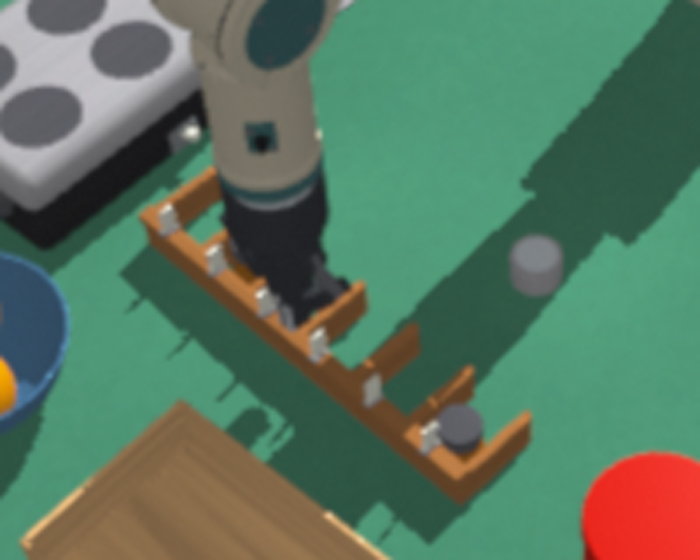

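The picture shows the fingertip on the rail at crop (290,320), between tab3 at (265,302) and tab2 at (318,345). All the tabs are upright again. I'll check the tip height numerically, lift, and take a wrist view of the tin.

```bash
python3 - <<'E'
from h import *
cs=optics.calibration("scene")
for z in(.052,.062,.072): print(z,(proj(cs,W(.049,.0054,z))-[140,150])*3.5, (proj(cs,W(.058,.0054,z))-[140,150])*3.5)
im=cv2.imread("pics/scene1.png")[285:350,270:330]; 
print("dark bottom rows per col",[(270+c,285+int(np.nonzero(im[:,c].max(1)<75)[0].max())) for c in range(0,60,4) if (im[:,c].max(1)<75).any()])
phi=np.arctan2(-.111,.061)
manip.move_straight(W(.049,.0054,.16),down(0),speed=.15)
for f in(phi,phi+np.pi): print(f,solve_ik(W(-.176,.125,.1),down(f)),solve_ik(W(-.176,.125,.016),down(f)),solve_ik(W(-.1,-.01,.016),down(f)))
manip.move_ptp(W(-.22,.08,.28),down(0))
manip.dwell(.2)
s=manip.observe(); w=optics.grab_frame("wrist"); cv2.imwrite("pics/w1.png",w[:,:,::-1])
c=wristcal(s); print(s["time_s"],proj(c,W(-.151,.080,.028)),s["ee_pos"])
E
```

```text
0.052 [295.1284 327.8487] [286.7047 334.5475]
0.062 [293.9161 320.3796] [285.4388 327.0942]
0.072 [292.6894 312.822 ] [284.1578 319.5523]
dark bottom rows per col [(270, 290), (274, 294), (278, 295), (282, 305), (286, 305), (290, 308), (294, 323), (298, 325), (302, 322), (306, 319), (310, 315), (314, 310), (318, 308), (322, 306), (326, 304)]
-1.0682990169255338 [-0.5066  0.6274  0.3222  2.1682 -0.481   0.4134 -2.5   ] [-0.5494  0.8259  0.3967  2.1997 -1.0867  0.3267 -1.9119] [-0.1077  0.818   0.1908  2.0442 -0.4563  0.3194 -2.2434]
2.0732936366642596 [-0.0633  0.6179 -0.323   2.156   0.4548  0.4319 -0.3091] [-0.0611  0.7972 -0.3327  2.1866  0.9151  0.2993 -0.7526] [ 0.1843  0.8161 -0.2517  2.036   0.5502  0.3543 -0.0738]
10.7417 [277.7678 104.2962] [0.4007 0.0601 0.2796]
```

View pics/w1.png

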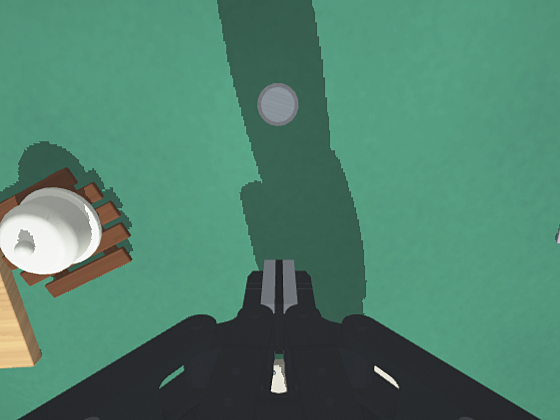

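The tip height is confirmed: the finger's bottom edge is at row ~323 and z = 62 mm predicts 320. The wrist view has the tin at (278,104), and the prediction was (277.8,104.3). Next is the diagonal push that brings it in front of the third gap.

```bash
python3 - <<'E'
from h import *
tin=np.array([-.151,.080]); tgt=np.array([-.09,-.031]); d=(tgt-tin)/np.linalg.norm(tgt-tin)
o=down(np.arctan2(d[1],d[0])+np.pi); a=tin-.044*d; b=tgt-.0306*d
manip.grip(.02)
manip.move_ptp(W(*a,.12),o)
print(manip.observe()["time_s"])
manip.move_straight(W(*a,.017),o,speed=.1)
s=manip.observe(); print(s["time_s"],toR(s["ee_pos"]),a,s["ee_pos"][2],s["finger_gap"],s["wrist_force"])
print(manip.move_straight(W(*b,.017),o,speed=.04,force_limit=15))
s=manip.observe(); print(s["time_s"],toR(s["ee_pos"]),b,s["ee_pos"][2],s["wrist_force"])
manip.move_straight(W(*(b-.02*d),.017),o,speed=.06)
manip.move_straight(W(*(b-.02*d),.12),o,speed=.12)
manip.move_ptp(W(-.19,-.031,.25),down(0)); manip.dwell(.2)
s=manip.observe(); w=optics.grab_frame("wrist"); cv2.imwrite("pics/w2.png",w[:,:,::-1])
c=wristcal(s); print(s["time_s"],proj(c,W(*tgt,.028)),proj(c,W(-.029,0,.036)),proj(c,W(-.029,-.062,.036)))
E
```

```text
12.5917
14.1417 [-0.1723  0.1186] [-0.1722  0.1186] 0.01687890816958085 0.02018202849103525 [ 0.2622 -0.9425 -0.2743]
False
17.7917 [-0.1048 -0.0041] [-0.1047 -0.0042] 0.017012789226654536 [0.543  1.2042 0.4767]
20.7833 [278.1692  71.0071] [243.0872  -3.6164] [313.2887  -3.5494]
```

View pics/w2.png

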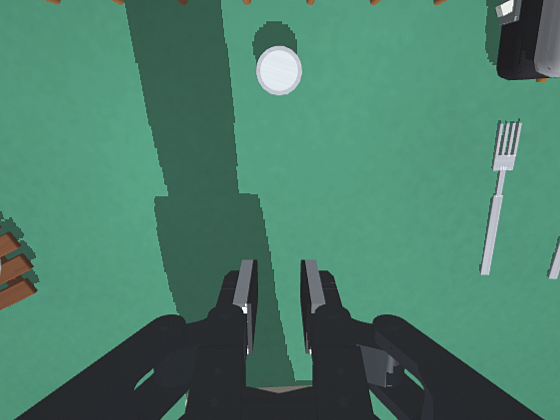

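The wrist view has the tin lid at (279,70), centred between the gap's divider noses at (247,0) and (311,0), so it lines up with the third gap. Now for the straight push in.

```bash
python3 - <<'E'
from h import *
o=down(0); y=-.0313
manip.grip(.010)
manip.move_ptp(W(-.142,y,.12),o)
manip.move_straight(W(-.142,y,.020),o,speed=.1)
s=manip.observe(); print(s["time_s"],toR(s["ee_pos"]),s["ee_pos"][2],s["finger_gap"],s["wrist_force"])
print(manip.move_straight(W(-.035,y,.020),o,speed=.04,force_limit=10))
s=manip.observe(); print(s["time_s"],toR(s["ee_pos"]),s["wrist_force"])
print(manip.move_straight(W(-.0065,y,.020),o,speed=.02,force_limit=6))
s=manip.observe(); print(s["time_s"],toR(s["ee_pos"]),s["ee_pos"][2],s["wrist_force"])
manip.dwell(.3)
manip.move_straight(W(-.08,y,.020),o,speed=.06)
manip.move_straight(W(-.12,y,.15),o,speed=.15)
manip.move_ptp(W(-.15,-.031,.28),o); manip.dwell(.2)
s=manip.observe(); c=wristcal(s); print(s["time_s"],proj(c,W(.023,-.031,.028)))
w=optics.grab_frame("wrist")[:,:,::-1]; cv2.imwrite("pics/w3.png",w)
cv2.imwrite("pics/scene3.png",cv2.resize(optics.grab_frame("scene")[180:310,160:320,::-1],None,fx=4.5,fy=4.5,interpolation=cv2.INTER_CUBIC))
E
```

```text
Traceback (most recent call last):
station.IKError: the arm cannot follow that straight line within its joint ranges
```

```bash
python3 - <<'E'
from h import *
s=manip.observe(); print(s["time_s"],s["qpos"],toR(s["ee_pos"]))
for x in(-.142,-.135,-.06,-.007):
  for z in(.12,.07,.02): print(x,z,solve_ik(W(x,-.0313,z),down(0)),solve_ik(W(x,-.0313,z),down(np.pi)))
E
```

```text
21.7 [ 0.0512  0.5761  0.0109  2.109  -0.0133  0.4574 -1.5626] [-0.1423 -0.0314]
-0.142 0.12 [ 0.0512  0.5766  0.0108  2.1092 -0.0133  0.4558 -1.5626] [ 0.0512  0.5766  0.0108  2.1092 -0.0133  0.4558 -1.5626]
-0.142 0.07 [ 0.0538  0.6736  0.0071  2.1368 -0.0137  0.3312 -1.5625] [ 0.7132  0.9327 -1.0632  2.1189  1.161   0.8716  0.4232]
-0.142 0.02 [ 0.1571  0.778  -0.1455  2.1482  0.4369  0.2428 -2.0073] [ 0.7071  1.0566 -1.0634  2.1331  1.3254  0.9018  0.3026]
-0.135 0.12 [ 0.0512  0.583   0.011   2.0912 -0.0134  0.4675 -1.5625] [ 0.6391  0.7436 -0.8968  2.0751  0.8766  0.759   0.6844]
-0.135 0.07 [ 0.0537  0.6785  0.0074  2.1185 -0.0138  0.3447 -1.5624] [ 0.7105  0.9382 -1.0632  2.1005  1.1539  0.8801  0.438 ]
-0.135 0.02 [ 0.1569  0.7813 -0.1454  2.1296  0.4136  0.2568 -1.983 ] [ 0.7047  1.0601 -1.0634  2.1145  1.3154  0.9076  0.3205]
-0.06 0.12 [ 0.0507  0.6574  0.0134  1.8918 -0.0147  0.5925 -1.5614] [ 0.594   0.8163 -0.8784  1.876   0.8294  0.864   0.7935]
-0.06 0.07 [ 0.0528  0.7386  0.0103  1.9167 -0.0149  0.4864 -1.5613] [ 0.6732  0.9999 -1.063   1.8988  1.094   0.9747  0.5823]
-0.06 0.02 [ 0.0545  0.8249  0.0078  1.9293 -0.0151  0.3875 -1.5612] [ 0.6706  1.1031 -1.0636  1.9114  1.2262  0.9773  0.4955]
-0.007 0.12 [ 0.0505  0.7157  0.0152  1.7429 -0.0158  0.6831 -1.5607] [ 0.5534  0.8671 -0.8581  1.7274  0.7989  0.9356  0.87  ]
-0.007 0.07 [ 0.0523  0.7889  0.0123  1.7668 -0.0158  0.5859 -1.5607] [ 0.5473  0.946  -0.8497  1.7515  0.9043  0.8868  0.7902]
-0.007 0.02 [ 0.0537  0.8672  0.01    1.7789 -0.016   0.4956 -1.5606] [ 0.6377  1.1383 -1.0636  1.761   1.1787  1.0329  0.6065]
```

```bash
cat > push.py <<'E'
from h import *
o=down(np.pi); y=-.0313
manip.move_ptp(W(-.14,y,.12),o)
s=manip.observe(); print(s["time_s"],s["qpos"])
manip.move_straight(W(-.14,y,.020),o,speed=.1)
s=manip.observe(); print(s["time_s"],toR(s["ee_pos"]),s["ee_pos"][2],s["finger_gap"],s["wrist_force"],s["qpos"])
print(manip.move_straight(W(-.035,y,.020),o,speed=.04,force_limit=10))
s=manip.observe(); print(s["time_s"],toR(s["ee_pos"]),s["wrist_force"])
print(manip.move_straight(W(-.0065,y,.020),o,speed=.02,force_limit=6))
s=manip.observe(); print(s["time_s"],toR(s["ee_pos"]),s["ee_pos"][2],s["wrist_force"])
manip.dwell(.3)
manip.move_straight(W(-.08,y,.020),o,speed=.06)
manip.move_straight(W(-.10,y,.15),o,speed=.15)
manip.move_ptp(W(-.15,-.031,.28),down(0)); manip.dwell(.2)
s=manip.observe(); c=wristcal(s); print(s["time_s"],proj(c,W(.023,-.031,.028)))
w=optics.grab_frame("wrist")[:,:,::-1]; cv2.imwrite("pics/w3.png",w)
cv2.imwrite("pics/scene3.png",cv2.resize(optics.grab_frame("scene")[180:310,160:320,::-1],None,fx=4.5,fy=4.5,interpolation=cv2.INTER_CUBIC))
E
python3 push.py
```

```text
23.6333 [ 0.6412  0.7376 -0.8971  2.0881  0.8799  0.7519  0.6763]
24.7833 [-0.1397 -0.0312] 0.02030979186002488 0.010077693349078525 [-0.0105  0.0885  0.4194] [ 0.5166  0.8848 -0.7019  2.1326  1.1548  0.5777  0.4466]
False
27.5583 [-0.0351 -0.0313] [ 0.1755  1.2203 -0.4255]
True
28.825 [-0.0095 -0.0314] 0.019335476225680173 [ 0.0779 -0.8569  0.8   ]
33.775 [278.0776  -7.5646]
```

View pics/w3.png

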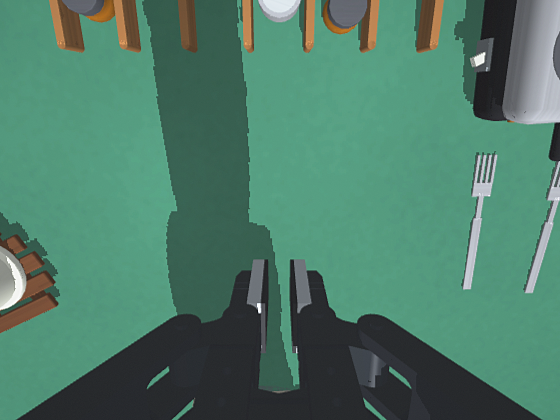

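View pics/scene3.png

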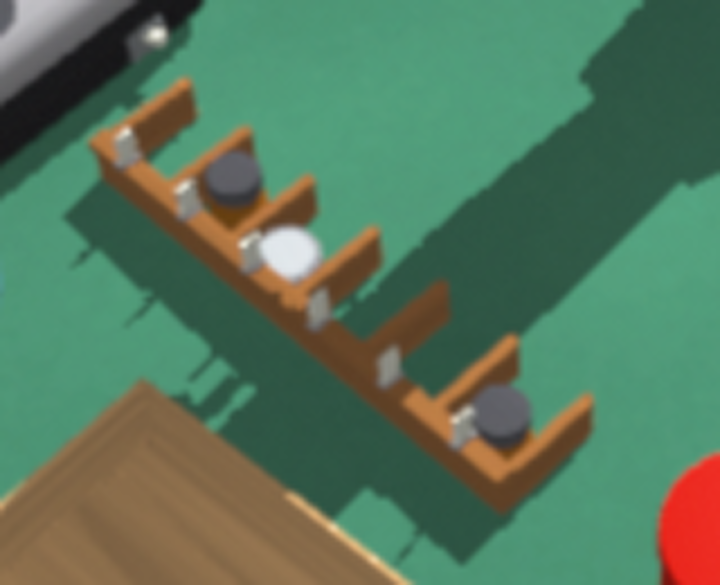

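The wrist view shows the tin in the third gap at (279,0), between the dividers at (248,·) and (308,·). The scene view shows it at (290,252) against the back wall, with every tab upright and both jars in place. The push stopped on contact at tool x = −9.5 mm, which puts the tin at x ≈ 23 mm, home. Handing in.

```bash
python3 -c "
from station import close_job
print(close_job())"
```

```text
the job is handed in; nothing more can be done
None
```

I swept the fingertip past the tabs of gaps one, two and three from the toaster's end, in that order and none beyond, then pushed the tin home against the back wall of the third gap, backed the arm clear and handed the job in (no verdict was returned).

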